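# Unlock the tray rack and peel off the top tray

## Robot

A 6-joint arm with a two-finger parallel gripper is mounted at the origin on a cart in front of the work surface, level with it; the furniture and walls round the work are solid. World frame = base frame: x ahead of the robot, y to its left, z up, the work surface at z = 0. Lengths are in mm, angles in degrees, forces in N, time in s.
With the tool pointing down it reaches from about 350 to 850 mm from the base axis. Payload 8.1 kg.
Tool frame: the origin (TCP) lies at the very end of the fingers, on their centre line; the grasp point (between the pads) lies 19 mm behind it; z points along the fingers, y is the line along which they close (so a half turn about z gives the same grasp; the last joint's range is limited). The gripper opens to 85 mm and grips with 20 to 120 N. Pads are 22 mm wide; open, the fingers measure 114 mm over their backs; the gripper's body (76 mm by 85 mm) begins 54 mm behind the grasp point. The pads swing forward as they close: fully open they stand 13 mm farther back than shut.
Start: joints at [-4.893, 7.471, 85.268, -0, 87.261, -4.893], TCP at [600.004, 0.022, 231.292] pointing down, gripper open.
Joint ranges: [-169.43, 169.43], [-51.17, 129.36], [1.28, 143.12], [-76.62, 256.62], [0, 156.53], [-152.29, 152.29]. Speed limits (degrees/s): [136.94, 136.94, 159.86, 180, 180, 180].

## Interface

Orientations are given as [roll, pitch, yaw] about the fixed x, y, z axes, in that order (R = Rz(yaw) Ry(pitch) Rx(roll)).
In Python, from bench import status, viewer, job gives the robot as it stands.
- The arm moves only by the tool arm_command, never from a script. Its argument "targets" is a list that holds one entry, the list of rows, each a list of 7 numbers: the shift along the world's x, y, z in m, then the turn, a rotation vector about the world's x, y, z in rad, then the opening, from -1 (shut) to 1 (fully open). In form: [[[dx, dy, dz, rx, ry, rz, gripper], ...]]. A call has 1 to 10 rows; each row shifts and turns the commanded pose from where the row before left it; what a row does not reach is not made up. A row lasts 1/8 s, in which the tool goes at most 62.5 mm and 10.7 degrees, less where a joint would pass 70% of its speed; a pose out of reach is approached as far as the arm can. A call with a gripper value outside its range is refused whole. The fingers move at their own pace and stop on an object; "force" is the grip in N (left out, the last holds). Time passes only in rows, so rows that do not move let the fingers close. It gives the time, the measured TCP pose, the force, the opening and the grip force at its end, in the units of the state.
- status.sense(): the state, without advancing time (a new reading comes with each control period).
- viewer.snapshot(name): name is "scene" or "side" or "wrist"; returns the picture (480x640x3 uint8, red, green, blue); there is no depth.
- viewer.camera_model(name): a dict with "vertical_fov" (degrees; the focal length in pixels is half the picture's height over the tangent of half this angle, whatever the lens; pixels are square), "cx", "cy" (the principal point, pixels), "xyz" and "attitude" of the camera in the world. Camera axes: x right, y down, z forward; pixel columns grow to the right and rows downward; lengths in mm; the calibration is good to about 2 mm. A picture is of the moment at which its call begins: read the wrist's pose just before it. camera_model takes no time and is no camera call; for the wrist camera it gives the pose at the moment of the call.
- job.hand_in(): hands the job in; it is judged then, once.
The state is a dict: "time": time; "joint_pos": joint angles; "qd": joint speeds; "joint_efforts": joint torques, N m; "tool_pos": TCP position; "tcp_rot": TCP orientation; "ft_force": force on the tool from outside, world axes, zero at the start; "wrist_torque": the same for the moment, N m; "finger_gap": finger opening in mm; "grip_force": force on a finger pad.
Only numpy, scipy, OpenCV 4.12 (cv2) and the standard library are available. Lean on these libraries where they do the work, as an engineer would, in place of code of your own. Each camera call takes 0.05 s, during which the arm holds its last target. There are 200 camera calls.

## Task

Crank the handwheel of the tray rack clockwise until its pointer lines up with the index post, which draws the retaining tongue off the stack. Then take the top tray by a corner at the end away from the handwheel, peel it off the sticky stack by lifting that corner while the end at the handwheel is still down, and finish holding the tray level in the gripper, in the air at least 12 cm above where it lay, without putting it down. The next tray stays seated, the wheel stays at its mark and the tin, the tape roll and the tape measure beside the rack are left alone.

Things in the scene. Friction and masses are not known exactly. Their poses are not given: they have to be found in the camera images.
- rack: Fixed tray rack: aluminium base plate 150 (x) x 360 (y) x 12 mm, origin at the centre of its underside on the bench, z up. In its frame the tray stack is centred at x 0, y +85 mm and the vertical handwheel axis is at x 0, y -115 mm. A guide block up to 91 mm high stands between them (y -25 to -43 mm). A lowest tray is screwed to the base.
- tongue (a joint): Travel (m) of the steel retaining tongue, 30 mm wide, 8 mm thick, that reaches over the wheel end of the top tray, 3 mm above its rim (underside 77 mm above the bench). The wheel drives it along rack -y, 15 mm per rad. It is clear of the tray from about 0.017 (wheel 1.2 rad) and 22 mm off it at the mark (0.039).
- wheel (a joint): Angle (rad) of the black three-spoke handwheel (rim 104 mm across, its centreline 105 mm above the bench, vertical axis). Grows clockwise seen from above; range 0 to 3.4, starts between 0 and 0.7. At 2.6 the pointer lines up with the index post. It stays where it is left and turns with about 0.06 N m.
- wheel_grip (a point): On the wheel axis, 138 mm above the bench, in the raised wing grip on the hub: an upright flat bar 56 mm long, 16 mm thick, from 116 to 148 mm above the bench, free all round above the rim (rim top 110 mm). Its long side lies along the line from the axis to the pointer, equally on both sides of the axis.
- wheel_pointer (a point): Tip of the small steel pointer on the wheel rim, 61 mm from the axis, 108 mm above the bench; turns with the wheel.
- open_mark (a point): Tip of the index post (steel, 10 x 10 mm, top 102 mm above the bench, with a small dark blade on top) on the base at rack x -64, y -115 mm, the side nearest the robot.
- top_tray: Uppermost grey tray, loose, about 0.16 kg, 110 (x) x 160 (y) x 26 mm; origin at the centre of its underside, axes as the rack's, +y end away from the wheel. Upright walls 4 mm thick from 8 mm height to the rim; inside floor at 11.5 mm, low ribs only within 50 mm of the middle in y. A foot (0 to 8 mm), inset 8 mm all round, sinks into the tray below. Seated, origin 48 mm above the bench.
- corner_a (a point): Outer corner of the top tray's rim at tray x -55, y +80, z 26 mm: end away from the wheel, robot's side; 74 mm above the bench when seated. Above the rim of the next tray 18 mm of wall shows: pinch the end wall near the corner from above, one finger inside and one outside, and tilt the tray up about its wheel end.
- corner_b (a point): Same at x +55, y +80: end away from the wheel, far side. Rubber lugs inside the tray below, 22 mm from the ends on both long walls, grip this tray's foot with about 2 to 4 N each against lifting, until it is up 5 to 10 mm there.
- corner_c (a point): Same at x -55, y -80: wheel end, robot's side.
- corner_d (a point): Same at x +55, y -80: wheel end, far side.
- next_tray: Second tray, identical and loose, 0.16 kg, stuck somewhat harder in the lowest tray by the same lugs; origin at the centre of its underside, seated 30 mm above the bench, rim 56 mm. Must stay seated.
- parts_tin: Bystander: round white tin, 73 mm across, 32 mm high, behind the stack; origin under its centre.
- tape_roll: Bystander: roll of tape lying flat, 104 mm across, 24 mm high, beyond the stack's end; origin under its centre.
- tape_measure: Bystander: yellow and black tape measure standing on edge, 38x80x62 mm, behind the end of the stack; origin under its centre.

How it is judged:
By the outcome, as a careful person would: the job done as asked, in the order asked, and still so for the second after the job is handed in, while the arm keeps its last pose, push and grip.
It also fails if it takes over 58 s, if anything falls off the work surface, if the arm or the gripper's body presses on something with over 40 N, if the wrist force passes 120 N, or if a joint passes its speed limit or range.

## Working session

There is one attempt and no reset: what is moved stays moved. The work goes in short steps, Python scripts to look and compute and a tool call to move; the robot and the scene stay as the last step left them, time stands still between calls to the robot, and variables do not carry over. Pictures are saved under pics/ and viewed, at most 11 in all, crops included, and the job is handed in when it is done.

Besides the shell and the picture viewer there is one more tool, called after "Request:" as name(argument=value, ...) on one line, values as JSON. arm_command: Moves the arm, as the interface text tells. Its arguments: {"type":"object","properties":{"targets":{"type":"array"},"force":{"type":"number"}},"required":["targets"]}

```bash
mkdir -p pics
cat > h.py <<'E'
import numpy as np, cv2
from scipy.spatial.transform import Rotation as R
from bench import status, viewer, job
def snap(n,f=None):
    m=viewer.camera_model(n); im=np.asarray(viewer.snapshot(n))
    if f: cv2.imwrite('pics/'+f,im[:,:,::-1])
    return im,m
def rot(m):
    a=np.array(m['attitude'],float)
    return a if a.shape==(3,3) else R.from_euler('xyz',a,degrees=True).as_matrix()
def ray(m,u,v):
    f=240/np.tan(np.radians(m['vertical_fov']/2))
    d=rot(m)@np.array([(u-m['cx'])/f,(v-m['cy'])/f,1]); return np.array(m['xyz'],float),d
def onz(m,u,v,z):
    c,d=ray(m,u,v); return c+d*(z-c[2])/d[2]
def proj(m,p):
    f=240/np.tan(np.radians(m['vertical_fov']/2))
    q=rot(m).T@(np.array(p,float)-np.array(m['xyz'])); return q[:2]/q[2]*f+[m['cx'],m['cy']]
E
python3 - <<'E'
from h import *
ims=[]
for n in ['scene','side','wrist']:
    im,m=snap(n,n+'0.png'); print(n,m)
print(status.sense())
E
```

```text
scene {'vertical_fov': 55.790438104865956, 'cx': 321.5766593048085, 'cy': 228.42150997554546, 'xyz': array([ 107.37790231, -314.36302436,  716.75887744]), 'attitude': array([-135.69572663,    0.74396539,  -50.18527466])}
side {'vertical_fov': 42.894461507225586, 'cx': 321.90278581430505, 'cy': 245.8162863363499, 'xyz': array([ 214.13976141, -940.34360026,  785.57799762]), 'attitude': array([-123.58624461,   -1.01059189,  -16.90844894])}
wrist {'vertical_fov': 59.0290324798786, 'cx': 321.5810063766182, 'cy': 238.77622778141253, 'xyz': array([599.10807168,  79.1605034 , 372.0008274 ]), 'attitude': array([1.62190490e+02, 1.21470040e-01, 6.28746939e-03])}
{'time': 0.15, 'joint_pos': array([-4.89327873e+00,  7.50680769e+00,  8.53151557e+01,  1.24314023e-03,
        8.72613473e+01, -4.89233274e+00]), 'qd': array([-0.06432516, -0.09362394, -0.09660762, -0.03224215,  0.02263123,
        0.03780616]), 'joint_efforts': array([ 1.01583330e-03, -5.70061326e+01, -5.01160097e+01, -1.39109225e-04,
        9.69119486e-03, -7.10949371e-05]), 'tool_pos': array([5.99577191e+02, 6.41796758e-02, 2.30466313e+02]), 'tcp_rot': array([-1.79917099e+02, -8.34214328e-03,  8.99989877e+01]), 'ft_force': array([-0.43944293, -0.01969067, -0.56036706]), 'wrist_torque': array([ 0.04015597, -0.02732094,  0.00541931]), 'grip_force': 0.0, 'finger_gap': 85.54850782289085}
```

View pics/scene0.png

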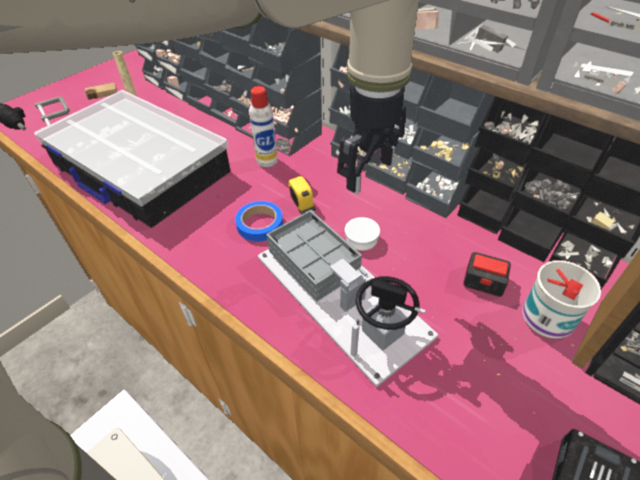

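View pics/side0.png

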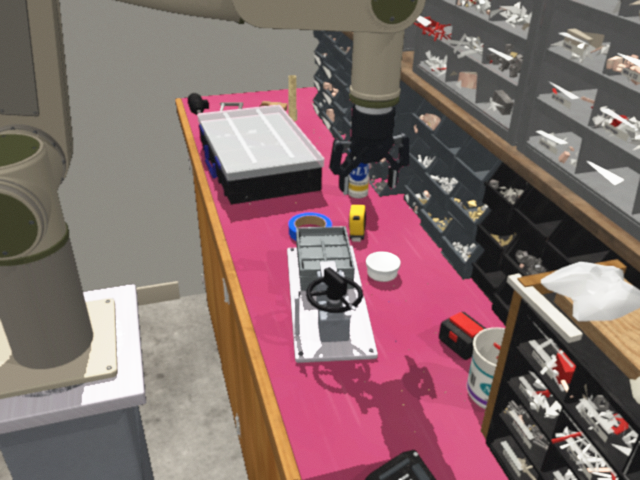

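View pics/wrist0.png

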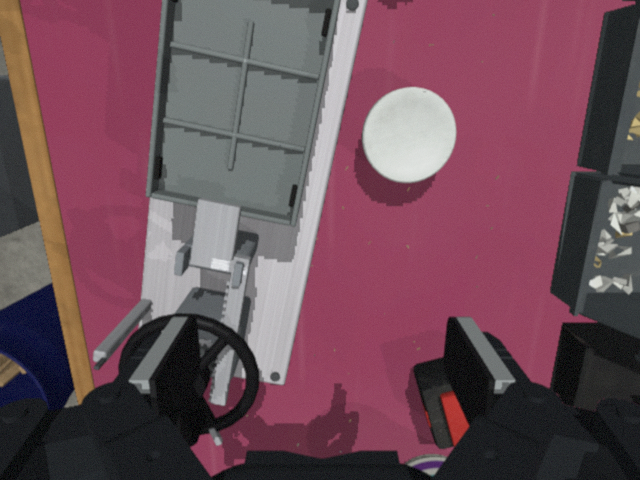

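The pictures show the rack at about −10° yaw. In the wrist view the tray's wheel-end corners are at (150,195) and (293,222), the pointer tip is near (217,440) and the index post tip is near (97,358). Next I cast rays through these points.

Run:
```python
from h import *
m={n:viewer.camera_model(n) for n in ['scene','side','wrist']}
w,s=m['wrist'],m['scene']
P=lambda n,k,u,v,z:print(n,onz(m[k],u,v,z)[:2].round(1))
P('c','wrist',150,195,74);P('d','wrist',293,222,74)
P('base corner(+75,-180)','wrist',284,383,12);P('edge','wrist',366,0,12)
P('pointer','wrist',217,440,108);P('post','wrist',97,358,102);P('pointer sc','scene',424,311,108);P('post sc','scene',354,322,102)
P('a sc','scene',268,243,74);P('b sc','scene',312,213,74);P('c sc','scene',318,292,74);P('d sc','scene',360,255,74)
P('basecorner(-75,-180) sc','scene',377,381,12);P('(75,-180)sc','scene',437,335,12)
# wheel ellipse by mask in scene
im=cv2.imread('pics/scene0.png');
g=im.max(axis=2); k=((g<60)*255).astype(np.uint8); k[:270]=0;k[335:]=0;k[:,:350]=0;k[:,425:]=0
cs,_=cv2.findContours(k,cv2.RETR_EXTERNAL,cv2.CHAIN_APPROX_NONE); c=max(cs,key=cv2.contourArea)
e=cv2.fitEllipse(cv2.convexHull(c));print(e);P('wheel sc','scene',*e[0],105)
for n in ['scene','wrist']:
    c=cv2.imread(f'pics/{n}0.png'); c=c[200:400,230:450] if n=='scene' else c[280:480,60:300]
    cv2.imwrite(f'pics/crop_{n}.png',cv2.resize(c,None,fx=3 if n=='scene' else 2.5,fy=3 if n=='scene' else 2.5,interpolation=2))
```

```text
c [475.8  16.2]
d [577.7  -3.8]
base corner(+75,-180) [ 560.8 -188.3]
edge [632.  152.9]
pointer [ 517.9 -169. ]
post [ 433.2 -100. ]
pointer sc [ 520.6 -171.4]
post sc [437.2 -95.6]
a sc [488.8 148.7]
b sc [605.5 137.3]
c sc [461.1  -0.5]
d sc [575.9  -6.5]
basecorner(-75,-180) sc [ 419.6 -160. ]
(75,-180)sc [ 556.7 -192.5]
((387.1990051269531, 302.99273681640625), (51.398536682128906, 61.78658676147461), 103.16879272460938)
wheel sc [ 498.3 -116.7]
```

View pics/crop_scene.png

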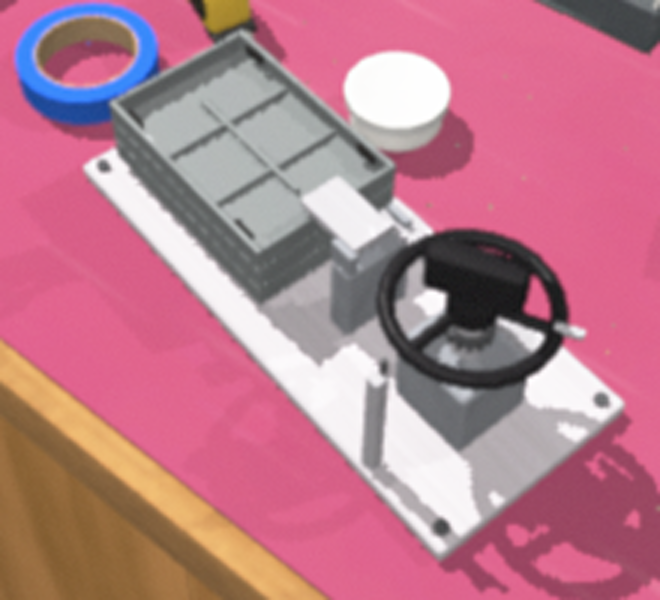

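The scene crop shows clean corners at crop pixels a (112,103), b (243,32), c (263,250) and d (393,163), with the base corners at (440,556), (625,405) and (83,165). The wheel centre is near (473,308), the pointer tip at (586,333), and the post blade at (385,365). I fit a 2D rigid pose to the cast points.

```bash
cat > fit.py <<'E'
from h import *
def fit(L,Wd):
    L=np.array(L,float);Wd=np.array(Wd,float);l0,w0=L.mean(0),Wd.mean(0)
    a=L-l0;b=Wd-w0; th=np.arctan2((a[:,0]*b[:,1]-a[:,1]*b[:,0]).sum(),(a*b).sum())
    M=np.array([[np.cos(th),-np.sin(th)],[np.sin(th),np.cos(th)]]);t=w0-M@l0
    return th,M,t,(Wd-(L@M.T+t))
E
python3 - <<'E'
from fit import *
s=viewer.camera_model('scene');w=viewer.camera_model('wrist')
pts=[((-55,165),112,103,74),((55,165),243,32,74),((-55,5),263,250,74),((55,5),393,163,74),((-75,-180),440,556,12),((75,-180),625,405,12),((-75,180),83,165,12),((0,-115),473,308,105)]
S=[onz(s,u/3+230,v/3+200,z)[:2] for _,u,v,z in pts]
Lw=[((-55,5),150,195,74),((55,5),293,222,74),((75,-180),284,383,12)]
W=[onz(w,u,v,z)[:2] for _,u,v,z in Lw]
ls=[p[0] for p in pts];lw=[p[0] for p in Lw]
for L,D in((ls,S),(lw,W),(ls+lw,S+W)):
    th,M,t,r=fit(L,D);print(np.degrees(th).round(2),t.round(1),'\n',r.round(1).tolist())
ax=M@[0,-115]+t
for p in (onz(s,425.3,311,108)[:2],onz(w,217,440,108)[:2]):
    d=M.T@(p-ax);an=np.degrees(np.arctan2(d[1],d[0]));print('pointer r',np.hypot(*d),'rack ang',an,'wheel',2.6-np.radians((an%360)-180))
print('axis',ax)
E
```

```text
-12.02 [523.8  -4.2] 
 [[0.1, -2.7], [-2.5, -2.3], [4.1, -0.0], [-0.2, 3.8], [0.3, 0.9], [-1.5, 1.6], [0.2, -1.1], [-0.5, -0.2]]
-11.95 [525.4   2. ] 
 [[3.2, -2.1], [-2.5, 0.7], [-0.7, 1.3]]
-11.88 [524.2  -2.5] 
 [[0.1, -4.3], [-2.5, -4.2], [3.7, -1.6], [-0.7, 1.9], [-0.6, -0.6], [-2.4, -0.2], [0.3, -2.7], [-1.2, -1.8], [4.4, 2.5], [-1.3, 5.2], [0.3, 5.8]]
pointer r 61.692785824021264 rack ang -57.907590563825224 wheel 0.4690854636457571
pointer r 56.698469419945674 rack ang -60.32243499138604 wheel 0.5112324498301306
axis [ 500.54759965 -115.0622036 ]
```

Request:
arm_command(targets=[[[-0.025, -0.029, 0, 0, 0, 0.083, 1], [-0.025, -0.029, 0, 0, 0, 0.083, 1], [-0.025, -0.029, 0, 0, 0, 0.083, 1], [-0.024, -0.028, 0, 0, 0, 0.083, 1], [0, 0, 0, 0, 0, 0, 1], [0, 0, 0, 0, 0, 0, 1]]])

```text
time: 0.9
tool_pos: [501.2, -114.7, 231.2]
tcp_rot: [180.0, -0.0, 108.9]
ft_force: [0.3, -0.2, -0.0]
finger_gap: 85.4
grip_force: 0.0
```

Run:
```python
from h import *
s=status.sense();print(s['tool_pos'],s['tcp_rot'],s['joint_pos'][5])
im,m=snap('wrist','w1.png');print(m)
np.set_printoptions(suppress=True)
print(proj(m,[500.5,-115,148]),proj(m,[500.5,-115,105]))
```

```text
[ 501.20917271 -114.70122077  231.24010032] [ 1.79981704e+02 -1.68796419e-02  1.08940518e+02] -37.564262624930954
{'vertical_fov': 59.0290324798786, 'cx': 321.5810063766182, 'cy': 238.77622778141253, 'xyz': array([475.15130856, -39.89518105, 372.93206829]), 'attitude': array([1.62207223e+02, 1.04580114e-02, 1.89435832e+01])}
[320.9319601  250.76403652] [321.03900406 229.06494873]
```

View pics/w1.png

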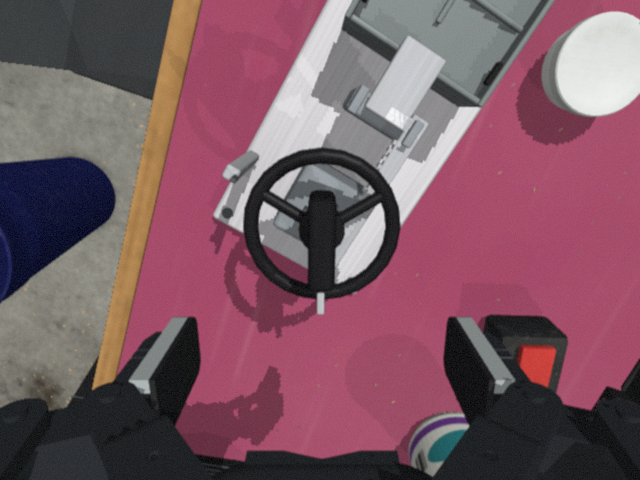

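The wrist view shows the wing grip vertical along column 321, so the tool is aligned with it. The rim centre is at (322,223), about 6 px above the prediction, so the axis is near (499.5, −111). I'll descend and grip.

Request:
arm_command(targets=[[[-0.002, 0.004, -0.03, 0, 0, 0, 1], [0, 0, -0.04, 0, 0, 0, 1], [0, 0, -0.03, 0, 0, 0, 0], [0, 0, -0.01, 0, 0, 0, -0.5], [0, 0, 0, 0, 0, 0, -1], [0, 0, 0, 0, 0, 0, -1], [0, 0, 0, 0, 0, 0, -1], [0, 0, 0, 0, 0, 0, -1]]], force=40)

```text
time: 1.95
tool_pos: [499.9, -111.1, 122.9]
tcp_rot: [179.9, 0.1, 109.0]
ft_force: [-1.6, 2.4, 6.8]
finger_gap: 15.7
grip_force: 41.9
```

Request:
arm_command(targets=[[[0, 0, 0, 0, 0, -0.12, -1], [0, 0, 0, 0, 0, -0.12, -1], [0, 0, 0, 0, 0, -0.12, -1], [0, 0, 0, 0, 0, -0.12, -1], [0, 0, 0, 0, 0, -0.12, -1], [0, 0, 0, 0, 0, -0.12, -1], [0, 0, 0, 0, 0, -0.12, -1], [0, 0, 0, 0, 0, -0.12, -1], [0, 0, 0, 0, 0, -0.12, -1], [0, 0, 0, 0, 0, 0, -1]]])

```text
time: 3.2
tool_pos: [503.6, -111.9, 123.0]
tcp_rot: [179.5, -0.3, 47.0]
ft_force: [22.1, -2.6, -11.6]
finger_gap: 15.1
grip_force: 40.0
```

Request:
arm_command(targets=[[[0.003, 0, 0, 0, 0, 0, -1], [0.002, 0, 0, 0, 0, -0.12, -1], [0, 0, 0, 0, 0, -0.12, -1], [0, 0, 0, 0, 0, -0.12, -1], [0, 0, 0, 0, 0, -0.12, -1], [0, 0, 0, 0, 0, 0, -1]]])

```text
time: 3.95
tool_pos: [504.7, -113.4, 122.9]
tcp_rot: [179.7, -0.0, 19.5]
ft_force: [-1.8, -9.7, 5.2]
finger_gap: 15.4
grip_force: 42.2
```

Request:
arm_command(targets=[[[0, -0.002, 0, 0, 0, -0.11, -1], [0, 0, 0, 0, 0, -0.11, -1], [0, 0, 0, 0, 0, -0.11, -1], [0, 0, 0, 0, 0, -0.11, -1], [0, 0, 0, 0, 0, -0.11, -1], [0, 0, 0, 0, 0, 0, -1], [0, 0, 0, 0, 0, 0, -1]]])

```text
time: 4.82
tool_pos: [504.8, -115.4, 122.9]
tcp_rot: [179.8, -0.2, -11.9]
ft_force: [-1.1, -9.6, 4.1]
finger_gap: 15.1
grip_force: 42.1
```

Run:
```python
from h import *
ims=[]
for n,(x,y) in {'scene':(340,260),'side':(280,240)}.items():
    im,m=snap(n,n+'2.png'); ims.append(cv2.resize(im[y:y+120,x:x+100,::-1],None,fx=4,fy=4,interpolation=2))
cv2.imwrite('pics/c2.png',np.hstack(ims))
```

```text
(no output)
```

View pics/c2.png

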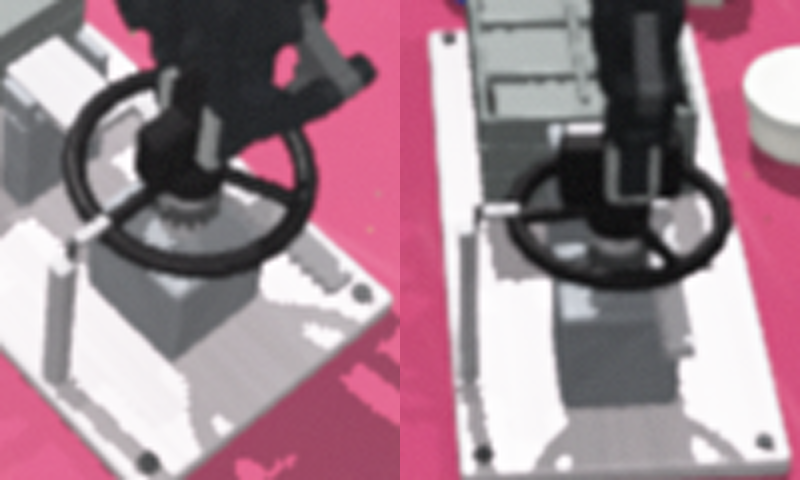

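The pointer tip sits right at the post blade in both crops: (80,236) next to (72,250) in the scene view, and (490,210) in the side view. I'll release, rise and check from above.

Request:
arm_command(targets=[[[0, -0.002, 0, 0, 0, 0, -1], [0, 0, 0, 0, 0, 0, 0.2], [0, 0, 0, 0, 0, 0, 0.2], [0, 0, 0, 0, 0, 0, 0.2], [0, 0, 0.03, 0, 0, 0, 0.2], [0, 0, 0.05, 0, 0, 0, 0.2], [0, 0, 0.05, 0, 0, 0, 0.2], [-0.04, 0.035, 0, 0, 0, 0, 0.2], [-0.04, 0.035, 0, 0, 0, 0, 0.2], [0, 0, 0, 0, 0, 0, 0.2]]])

```text
time: 6.18
tool_pos: [422.2, -43.2, 251.1]
tcp_rot: [-180.0, -0.0, -11.8]
ft_force: [-0.6, 0.3, -0.2]
finger_gap: 51.1
grip_force: 0.0
```

Run:
```python
from h import *
im,m=snap('wrist','w3.png');print(m['xyz'],m['attitude'])
```

```text
[498.14694452 -58.37422361 392.79584464] [ 1.62188715e+02 -5.26795359e-03 -1.01744220e+02]
```

View pics/w3.png

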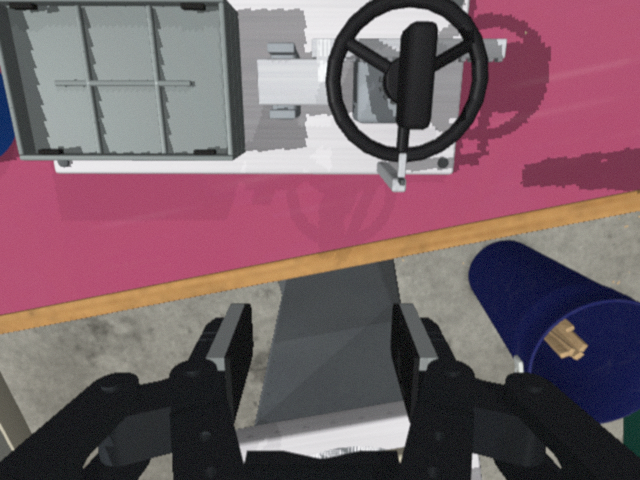

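The wrist view shows the pointer tip at about (401,178), in line with the post blade at (402,184). The tray's robot-side rim corners are at about (20,160) and (242,158). I compute the angle and the tray pose.

Run:
```python
from fit import *
m=viewer.camera_model('wrist');im=cv2.imread('pics/w3.png')
P=lambda u,v,z:onz(m,u,v,z)[:2]
g=im.max(axis=2); k=((g<45)*255).astype(np.uint8); k[165:]=0;k[:,:315]=0;k[:,495:]=0
n,lab,st,_=cv2.connectedComponentsWithStats(k);i=lab[80,335-5] or 1+np.argmax(st[1:,4]);
pts=cv2.findNonZero((lab==i).astype(np.uint8));h=cv2.convexHull(pts)[:,0];h=h[h[:,1]>3]
wd=np.array([P(u,v,105) for u,v in h]);A=np.c_[2*wd,np.ones(len(wd))];s=np.linalg.lstsq(A,(wd**2).sum(1),rcond=None)[0];c=s[:2];print('axis',c,'R',np.sqrt(s[2]+c@c))
for nm,q in(('ptr',P(401,178,108)),('post',P(402,183,106))):
    d=q-c;print(nm,np.hypot(*d),np.degrees(np.arctan2(d[1],d[0])))
print('bar ends',P(418,27,148),P(413,124,148))
print('a',P(20,160,74),'c',P(242,158,74),'top-edge d',P(236,2,74))
print(P(55,172,12),P(455,173,12))
for yy in (60,110):
  print(yy,[int(x) for x in im[yy,0:30].max(axis=1)],[int(x) for x in im[yy,225:255].max(axis=1)])
```

```text
axis [ 501.83384616 -115.40843994] R 51.007145495872614
ptr 62.086087869213294 167.70243515143
post 65.8515762312446 168.8250217177584
bar ends [ 526.14970524 -116.65308997] [ 477.97260296 -107.23197213]
a [505.61639569 168.96124872] c [473.24950321   6.48070253] top-edge d [574.22457286 -16.50238187]
[490.43981423 186.97064657] [ 416.16625628 -164.84119931]
60 [158, 151, 132, 107, 82, 63, 65, 61, 67, 63, 63, 56, 59, 60, 60, 60, 60, 76, 91, 97, 98, 99, 96, 95, 98, 99, 94, 95, 97, 100] [147, 116, 81, 67, 64, 58, 67, 67, 62, 59, 58, 65, 61, 66, 66, 98, 141, 153, 152, 154, 151, 150, 151, 154, 150, 150, 152, 150, 155, 152]
110 [94, 92, 93, 93, 94, 95, 95, 93, 91, 117, 153, 159, 145, 122, 95, 67, 63, 56, 59, 66, 61, 63, 61, 57, 58, 69, 61, 78, 93, 95] [146, 168, 161, 148, 117, 85, 69, 63, 55, 58, 67, 63, 63, 64, 71, 66, 64, 70, 112, 141, 152, 154, 151, 150, 155, 156, 153, 153, 153, 150]
```

The pointer is at 167.7° and the mark at 168°, so the wheel is set. Next I go above the pinch spot on the end wall near corner a, at about (523.6, 164.2).

Request:
arm_command(targets=[[[0.0255, 0.052, 0, 0, 0, 0, 0], [0.0255, 0.052, 0, 0, 0, 0, 0], [0.025, 0.052, 0, 0, 0, 0, 0], [0.025, 0.051, 0, 0, 0, 0, 0], [0, 0, -0.05, 0, 0, 0, 0], [0, 0, -0.05, 0, 0, 0, 0], [0, 0, -0.046, 0, 0, 0, 0], [0, 0, 0, 0, 0, 0, 0], [0, 0, 0, 0, 0, 0, 0]]])

```text
time: 7.35
tool_pos: [526.5, 162.0, 107.0]
tcp_rot: [-180.0, -0.1, -11.9]
ft_force: [-0.5, 0.9, 0.6]
finger_gap: 42.2
grip_force: 0.0
```

Run:
```python
from h import *
im,m=snap('wrist','w4.png')
th=np.radians(-11.95);c,s=np.cos(th),np.sin(th)
W=lambda x,y,z:[526+c*x-s*y,-3+s*x+c*y,z]
for n,p in dict(a=W(-55,165,74),b=W(55,165,74),grip=W(-37,163,74)).items(): print(n,np.round(proj(m,p),1))
print('tcp',proj(m,status.sense()['tool_pos']))
```

```text
a [315.3 326.6]
b [314.3  72.1]
grip [319.6 291.1]
tcp [322.34324803 320.01743002]
```

View pics/w4.png

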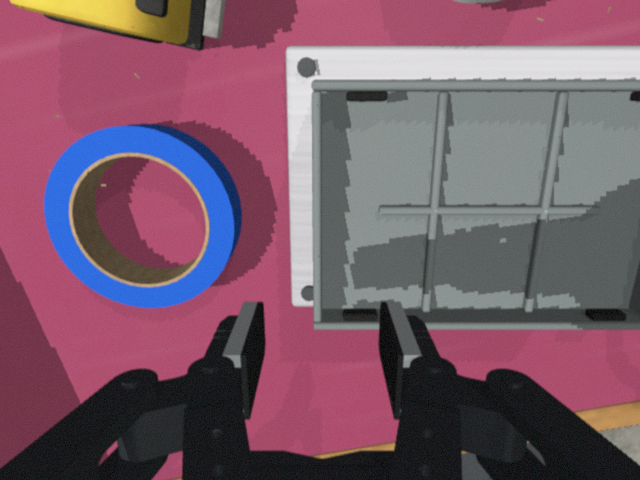

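The wrist view shows corner a at (314,328), the end wall near column 318, and the fingers centred on column 322. So I shift about 2 mm toward +y, then descend and close.

Request:
arm_command(targets=[[[-0.003, 0.002, -0.02, 0, 0, 0, 0], [0, 0, -0.018, 0, 0, 0, 0], [0, 0, -0.006, 0, 0, 0, -0.4], [0, 0, 0, 0, 0, 0, -0.6], [0, 0, 0, 0, 0, 0, -0.6], [0, 0, 0, 0, 0, 0, -0.6]]], force=30)

```text
time: 8.15
tool_pos: [522.5, 164.1, 62.0]
tcp_rot: [-180.0, -0.1, -11.9]
ft_force: [0.5, 0.3, -0.7]
finger_gap: 17.3
grip_force: 0.0
```

Request:
arm_command(targets=[[[0, 0, 0, 0, 0, 0, -1], [0, 0, 0, 0, 0, 0, -1], [0, 0, 0, 0, 0, 0, -1], [0, 0, 0, 0, 0, 0, -1]]], force=30)

```text
time: 8.65
tool_pos: [522.4, 164.3, 61.8]
tcp_rot: [-180.0, -0.0, -11.9]
ft_force: [-0.6, 2.4, 5.7]
finger_gap: 3.2
grip_force: 33.3
```

Request:
arm_command(targets=[[[0, 0, 0, 0, 0, 0, -1], [0, 0, 0, 0, 0, 0, -1], [0, -0.0003, 0.0033, 0.0205, -0.0043, 0, -1], [0, -0.0003, 0.0033, 0.0205, -0.0043, 0, -1], [-0.0001, -0.0003, 0.0033, 0.0205, -0.0043, 0, -1], [-0.0001, -0.0003, 0.0033, 0.0205, -0.0043, 0, -1], [-0.0001, -0.0003, 0.0033, 0.0205, -0.0043, 0, -1], [0, 0, 0, 0, 0, 0, -1]]], force=75)

```text
time: 9.65
tool_pos: [521.7, 162.1, 78.0]
tcp_rot: [-174.0, 0.0, -11.9]
ft_force: [0.1, 1.9, -0.3]
finger_gap: 1.9
grip_force: 73.8
```

Run:
```python
from h import *
im,_=snap('wrist');a=cv2.resize(im[160:480,120:520,::-1],(400,320))
ims=[a]
im,_=snap('side');ims.append(cv2.resize(im[205:305,270:395,::-1],(400,320),interpolation=2))
cv2.imwrite('pics/c5.png',np.hstack(ims))
```

```text
(no output)
```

View pics/c5.png

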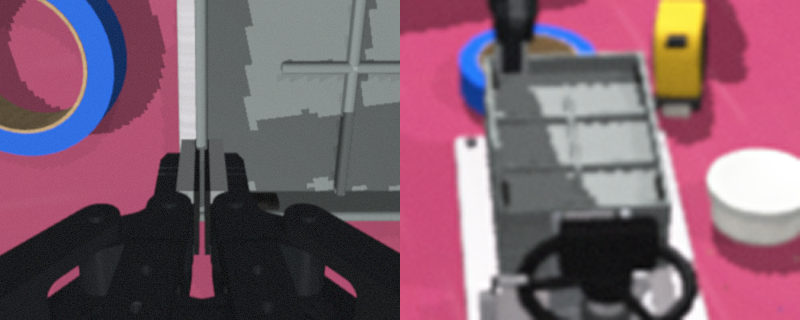

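The pads hold the end wall at about (200,150) in the left crop, and the side crop shows the far end raised with the wheel end still down. I'll continue the peel.

Request:
arm_command(targets=[[[-0.0001, -0.0006, 0.0033, 0.0205, -0.0043, 0, -1], [-0.0001, -0.0006, 0.0033, 0.0205, -0.0043, 0, -1], [-0.0001, -0.0006, 0.0033, 0.0205, -0.0043, 0, -1], [-0.0002, -0.0007, 0.0032, 0.0205, -0.0043, 0, -1], [-0.0002, -0.0007, 0.0032, 0.0205, -0.0043, 0, -1], [0, 0, 0, 0, 0, 0, -1], [0, 0, 0, 0, 0, 0, -1]]], force=75)

```text
time: 10.62
tool_pos: [521.1, 159.1, 94.1]
tcp_rot: [-168.0, -0.0, -11.9]
ft_force: [0.6, -1.5, -1.7]
finger_gap: 1.9
grip_force: 73.5
```

Run:
```python
from h import *
ims=[]
im,_=snap('scene');ims.append(cv2.resize(im[190:320,240:400,::-1],(400,325),interpolation=2))
im,_=snap('side');ims.append(cv2.resize(im[200:305,270:395,::-1],(390,325),interpolation=2))
cv2.imwrite('pics/c6.png',np.hstack(ims)); s=status.sense();print(s['ft_force'],s['wrist_torque'])
```

```text
[-0.2076284  -3.1202131  -1.88940356] [-0.58569068  0.01715077  0.04164119]
```

View pics/c6.png

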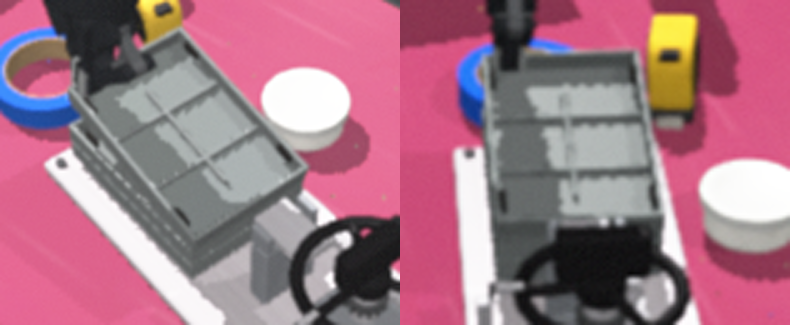

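The scene view shows the top tray tilted, its wheel end down and the next tray still seated. I'll tilt further so the wheel-end lugs let go as well.

Request:
arm_command(targets=[[[-0.0003, -0.0013, 0.0041, 0.0264, -0.0056, 0, -1], [-0.0003, -0.0013, 0.0041, 0.0264, -0.0056, 0, -1], [-0.0003, -0.0013, 0.004, 0.0264, -0.0056, 0, -1], [-0.0003, -0.0013, 0.004, 0.0264, -0.0056, 0, -1], [-0.0003, -0.0013, 0.004, 0.0264, -0.0056, 0, -1], [-0.0004, -0.0018, 0.0039, 0.0264, -0.0056, 0, -1], [-0.0004, -0.0018, 0.0038, 0.0264, -0.0056, 0, -1], [-0.0004, -0.0018, 0.0038, 0.0264, -0.0056, 0, -1], [-0.0004, -0.0018, 0.0038, 0.0264, -0.0056, 0, -1], [-0.0004, -0.0018, 0.0038, 0.0264, -0.0056, 0, -1]]], force=75)

```text
time: 11.98
tool_pos: [517.3, 143.4, 133.4]
tcp_rot: [-152.5, -0.0, -11.9]
ft_force: [0.3, -0.7, -1.5]
finger_gap: 1.6
grip_force: 73.6
```

Request:
arm_command(targets=[[[0, 0, 0.004, 0, 0, 0, -1], [0, 0, 0.005, 0, 0, 0, -1], [0, 0, 0.008, 0, 0, 0, -1], [0, 0, 0.01, 0, 0, 0, -1], [0, 0, 0.015, 0, 0, 0, -1], [0, 0, 0.02, 0, 0, 0, -1], [0, 0, 0.02, 0, 0, 0, -1], [0, 0, 0.02, 0, 0, 0, -1], [0, 0, 0.02, 0, 0, 0, -1], [0, 0, 0.015, 0, 0, 0, -1]]], force=90)

```text
time: 13.22
tool_pos: [517.8, 143.8, 272.1]
tcp_rot: [-152.5, -0.1, -11.9]
ft_force: [-0.3, -0.1, -1.3]
finger_gap: 1.7
grip_force: 74.7
```

Request:
arm_command(targets=[[[0, 0, 0.005, -0.0587, 0.0124, 0, -1], [0, 0, 0.005, -0.0587, 0.0124, 0, -1], [0, 0, 0.005, -0.0587, 0.0124, 0, -1], [0, 0, 0.005, -0.0587, 0.0124, 0, -1], [0, 0, 0.005, -0.0587, 0.0124, 0, -1], [0, 0, 0.005, -0.0587, 0.0124, 0, -1], [0, 0, 0.005, -0.0587, 0.0124, 0, -1], [0, 0, 0, -0.0587, 0.0124, 0, -1], [0, 0, 0, 0, 0, 0, -1], [0, 0, 0, 0, 0, 0, -1]]], force=75)

```text
time: 14.48
tool_pos: [517.4, 143.9, 305.2]
tcp_rot: [-180.0, 0.0, -11.9]
ft_force: [-0.4, -0.7, -2.2]
finger_gap: 1.4
grip_force: 74.6
```

Run:
```python
from h import *
np.set_printoptions(suppress=True,precision=2)
s=status.sense();print(s['wrist_torque'],s['tool_pos'],s['tcp_rot'])
ims=[]
for n in('scene','side'):
    im,m=snap(n,n+'7.png')
    print(n,proj(m,s['tool_pos']))
    ims.append(cv2.resize(im[60:360,170:470,::-1],(400,400),interpolation=2))
cv2.imwrite('pics/c7.png',np.hstack(ims))
im,m=snap('wrist','w7.png')
```

```text
[ 0.2  -0.02 -0.05] [517.38 143.92 305.2 ] [-179.97    0.04  -11.86]
scene [268.62 135.81]
side [304.8  132.62]
```

View pics/c7.png

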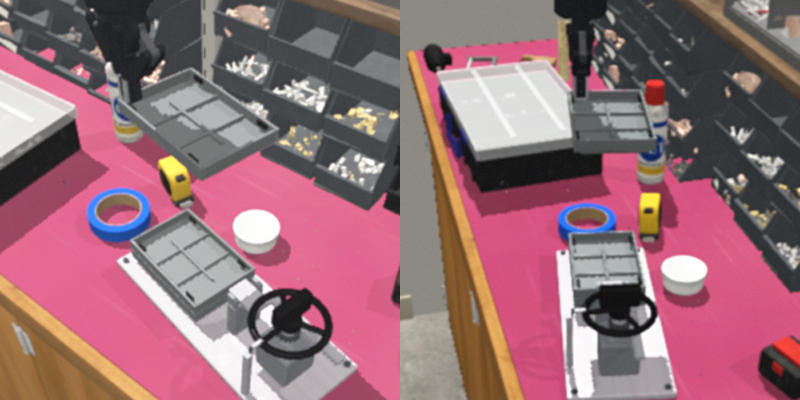

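The tray hangs in the gripper, looks level, and is well above the stack, with the next tray seated and the bystanders untouched. I check the level by triangulating corners b, c and d. In the crop they are at (193,70), (200,172) and (278,130) in the scene half, and (643,92), (575,150) and (653,150) in the side half.

Run:
```python
from h import *
np.set_printoptions(suppress=True,precision=1)
pt={'scene':[(193,70),(200,172),(278,130)],'side':[(243,92),(175,150),(253,150)]}
Q={}
for n in pt:
    p=np.array(pt[n],float)*.75+[170,60]
    g=cv2.cvtColor(cv2.imread(f'pics/{n}7.png'),cv2.COLOR_BGR2GRAY)
    print(n,p.tolist(),cv2.cornerSubPix(g,p.astype(np.float32)[:,None],(4,4),(-1,-1),(3,50,.01))[:,0].tolist()); Q[n]=p
S,D=[viewer.camera_model(n) for n in('scene','side')]
for i,nm in enumerate('bcd'):
    r=[ray(S,*Q['scene'][i]),ray(D,*Q['side'][i])]
    A=b=0
    for c,d in r:
        d=d/np.linalg.norm(d);M=np.eye(3)-np.outer(d,d);A=A+M;b=b+M@c
    print(nm,np.linalg.solve(A,b))
# expected if level, rim 12 mm above TCP
s=status.sense();t=s['tool_pos'];th=np.radians(-11.9);c,sn=np.cos(th),np.sin(th)
for nm,(x,y) in dict(b=(92,2),c=(-18,-158),d=(92,-158)).items():
    p=t+[c*x-sn*y,sn*x+c*y,12];print(nm,p,proj(S,p),proj(D,p))
```

```text
Traceback (most recent call last):
cv2.error: OpenCV(4.12.0) :-1: error: (-5:Bad argument) in function 'cornerSubPix'
> Overload resolution failed:
>  - Layout of the output array corners is incompatible with cv::Mat
>  - Expected Ptr<cv::UMat> for argument 'corners'
```

Run:
```python
from h import *
np.set_printoptions(suppress=True,precision=1)
pt={'scene':[(193,70),(200,172),(278,130)],'side':[(243,92),(175,150),(253,150)]}
Q={}
for n in pt: Q[n]=np.array(pt[n],float)*.75+[170,60]; print(n,Q[n].tolist())
S,D=[viewer.camera_model(n) for n in('scene','side')]
for i,nm in enumerate('bcd'):
    r=[ray(S,*Q['scene'][i]),ray(D,*Q['side'][i])]
    A=b=0
    for c,d in r:
        d=d/np.linalg.norm(d);M=np.eye(3)-np.outer(d,d);A=A+M;b=b+M@c
    print(nm,np.linalg.solve(A,b))
s=status.sense();t=s['tool_pos'];th=np.radians(-11.9);c,sn=np.cos(th),np.sin(th)
for nm,(x,y) in dict(b=(92,2),c=(-18,-158),d=(92,-158)).items():
    p=t+[c*x-sn*y,sn*x+c*y,12];print(nm,p,proj(S,p),proj(D,p))
```

```text
scene [[314.75, 112.5], [320.0, 189.0], [378.5, 157.5]]
side [[352.25, 129.0], [301.25, 172.5], [359.75, 172.5]]
b [609.8 126.2 310.1]
c [473.4   1.9 296. ]
d [575.  -26.2 300.2]
b [607.9 126.4 317.3] [313.8 109. ] [351.4 125.7]
c [467.3  -7.5 317.3] [321.5 184.7] [300.4 162.6]
d [574.9 -30.2 317.3] [380.6 153.9] [363.  161.2]
```

Run:
```python
from h import *
D=viewer.camera_model('side');S=viewer.camera_model('scene')
t=status.sense()['tool_pos'];th=np.radians(-11.9);c,sn=np.cos(th),np.sin(th)
def P(x,y,z): return t+[c*x-sn*y,sn*x+c*y,z]
for n,m in(('side',D),('scene',S)):
    g=cv2.cvtColor(cv2.imread(f'pics/{n}7.png'),cv2.COLOR_BGR2GRAY).astype(int)
    for nm,x,y in(('wheel end x-5',-5,-158),('wheel end x80',80,-158),('far end x70',70,2)):
        u,v=proj(m,P(x,y,12));ub,vb=proj(m,P(x,y,-6)); print(n,nm,'exp rim',round(u),round(v,1),'wall bottom',round(vb,1),'rows',int(v)-10,g[int(v)-10:int(v)+20,round(u)].tolist())
```

```text
side wheel end x-5 exp rim 308 162.4 wall bottom 171.7 rows 152 [98, 102, 100, 100, 101, 92, 86, 95, 98, 101, 99, 101, 99, 90, 82, 81, 80, 77, 79, 78, 78, 78, 67, 49, 34, 25, 20, 22, 20, 17]
side wheel end x80 exp rim 356 161.3 wall bottom 170.6 rows 151 [110, 99, 92, 89, 86, 76, 60, 59, 73, 88, 100, 119, 137, 118, 89, 80, 79, 79, 80, 80, 79, 78, 85, 79, 60, 39, 37, 36, 40, 70]
side far end x70 exp rim 340 125.9 wall bottom 134.4 rows 115 [50, 52, 53, 56, 60, 60, 58, 53, 54, 54, 55, 79, 124, 113, 88, 82, 81, 80, 81, 85, 95, 113, 147, 169, 171, 170, 169, 173, 172, 136]
scene wheel end x-5 exp rim 329 180.8 wall bottom 190.8 rows 170 [120, 120, 120, 119, 120, 121, 120, 120, 121, 119, 112, 116, 115, 100, 92, 91, 89, 89, 90, 89, 94, 114, 139, 146, 146, 147, 148, 150, 146, 147]
scene wheel end x80 exp rim 375 157.0 wall bottom 166.9 rows 147 [63, 66, 64, 66, 65, 78, 122, 167, 166, 144, 156, 144, 107, 91, 90, 92, 90, 90, 92, 101, 109, 89, 73, 71, 73, 73, 74, 73, 73, 74]
scene far end x70 exp rim 303 113.6 wall bottom 123.1 rows 103 [65, 64, 67, 67, 65, 64, 66, 63, 66, 63, 78, 120, 144, 115, 91, 90, 90, 90, 90, 94, 105, 117, 120, 120, 134, 166, 181, 182, 181, 183]
```

The wheel end droops about 4.5 mm (1.6°). I trim that out, then hand in.

Request:
arm_command(targets=[[[0, 0, 0, -0.014, 0.003, 0, -1], [0, 0, 0, -0.014, 0.003, 0, -1], [0, 0, 0, 0, 0, 0, -1], [0, 0, 0, 0, 0, 0, -1], [0, 0, 0, 0, 0, 0, -1], [0, 0, 0, 0, 0, 0, -1]]], force=75)

```text
time: 15.38
tool_pos: [517.5, 143.8, 305.4]
tcp_rot: [178.3, 0.0, -11.9]
ft_force: [-0.1, -0.6, -2.7]
finger_gap: 1.8
grip_force: 74.7
```

Run:
```python
from h import *
im,_=snap('side');g=cv2.cvtColor(im,cv2.COLOR_RGB2GRAY).astype(int)
print(g[152:182,308].tolist(),g[115:135,340].tolist())
print(job.hand_in())
```

```text
[100, 102, 100, 91, 84, 93, 98, 98, 98, 97, 98, 90, 82, 83, 81, 83, 82, 82, 79, 74, 66, 47, 27, 28, 28, 25, 22, 21, 23, 23] [49, 50, 53, 55, 59, 59, 55, 53, 53, 55, 53, 70, 109, 105, 85, 81, 81, 79, 82, 87]
the job is handed in; nothing more can be done
None
```

I handed the job in at about 15 s: the wheel is at its mark to within about half a degree by camera, the next tray still looks seated, the bystanders look untouched, and the peeled top tray is held about 24 cm above where it lay, level to within about 1°.

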